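Drop the length stop into the hidden index groove of a strip-cutting jig

TASK

Take the orange-handled stop from its wooden stand, put its foot into the open pocket at the red end of the aluminium strip-cutting jig, and slide it along the covered track under light downward pressure, feeling for the hidden groove. When the foot drops into the groove, stop there, seat it fully down and leave the stop standing upright in it, released. Work gently: never load the jig with more than 35 N, do not tip the stop over, and leave the other things on the bench where they are.

Things in the scene. Friction and masses are not known exactly. Their poses are not given: they have to be found in the camera images.
- stop_grip (a point): Centre of the upright orange handle (16 x 16 mm, 50 mm tall) of the loose stop (84 mm tall, about 90 g), 59 mm above its foot's underside. A steel neck, 9 mm in diameter, joins the handle (34 to 84 mm up) to the foot. z points up along the stop, x along the foot bar, y across it; half a turn about z makes no difference.
- stop_foot (a point): Centre of the underside of the stop's steel foot bar: 36 mm along its x, 16 mm along its y, 8 mm high; same axes as stop_grip. In the jig the bar lies across the track (stop x along jig x).
- stand: Wooden stand, 70 x 50 mm, 14 mm tall, fixed; the stop starts upright in a recess 6 mm deep in it. Origin at the centre of its underside.
- jig: Strip-cutting jig, fixed. Origin on the bench under the middle of its T-track; z up, x across the track away from the robot, y along it, from -150 mm (red end cap) to +150. The track is a channel 42 mm wide inside; the foot's ends slide on two black ledges 14 mm above the bench, 13 mm apart. Side walls 32 mm tall; beyond x = 31 mm a wooden bed, a fence 34 mm tall, saw guides 46 mm tall.
- jig_entry (a point): Middle of the entry pocket, at the ledges' height (jig x = 0, y = -92.5, z = 14 mm); jig axes. Here, from jig y = -115 to -70 mm, the channel is open at the top and the foot can be put in from above.
- jig_slit (a point): Middle of the covered part of the track, at the top of the lips (jig x = 0, y = 15, z = 32 mm); jig axes. From jig y = -70 to +100 mm two lips, undersides 25.5 mm above the bench, cover the channel; the neck runs in the slit between them, 14 mm wide. Hidden below, one square groove crosses both ledges, 20 mm long in y, its floor 6 mm above the bench, its centre anywhere in y = -20 to +55 mm.
- mug: Green mug, 80 mm across, 95 mm tall; bystander, leave it alone. Origin at its underside.
- paint_a: Blue paint bottle, 28 mm across, 65 mm tall; bystander, leave it alone. Origin at its underside.
- paint_b: Yellow paint bottle, 28 mm across, 65 mm tall; bystander, leave it alone. Origin at its underside.
- glue: White glue bottle with a red cap, 44 mm across, 130 mm tall; bystander, leave it alone. Origin at its underside.
- jar: Amber glass jar, 56 mm across, 60 mm tall; bystander, leave it alone. Origin at its underside.
- screwdriver: Screwdriver lying on the bench; bystander, leave it alone. Origin at its underside.
- wrench: Wrench lying on the bench; bystander, leave it alone. Origin at its underside.
There are look-alikes about, which are no part of the job. What is shaped like the part that bears stop_grip but pink or yellow is not meant.

How it is judged (in metres and radians):
On the way, in this order (a step that is already met when the one before it is completed fails the run):
1. the stop is lifted clear of its stand (foot over 40 mm above the bench) (height (world z) of stop_foot above 0.04 m), for 0.1 s.
2. the foot slides on the ledges under the lips, pressed lightly down (over 0.5 N on the jig) (x of stop_foot in the frame of jig between -0.006 and 0.006 m and y of stop_foot in the frame of jig between -0.068 and 0.09 m and z of stop_foot in the frame of jig between 0.0115 and 0.0165 m and contact force between jig and anything else above 0.5 N), for 0.1 s.
At the end, for the whole second after the job is handed in: The stop stands released in the groove under the lips: its foot's underside no more than 8.5 mm above the bench (the ledges are at 14 mm, the groove's floor at 6 mm), within 6 mm of the track's middle line, upright within 0.12 rad (7 degrees), with the fingers off the jig (x of stop_foot in the frame of jig between -0.006 and 0.006 m and y of stop_foot in the frame of jig between -0.03 and 0.065 m and z of stop_foot in the frame of jig between 0.003 and 0.0085 m and angle between stop_grip's own z axis and vertical below 0.12 rad and contact force between jig and the fingers below 0.1 N); the robot touches nothing.
It fails at once if the jig is loaded with more than 35 N (contact force between jig and anything else above 35 N).
It fails at once if the stop is tipped over (more than 0.6 rad) (angle between stop_grip's own z axis and vertical above 0.6 rad).
It fails at once if a bystander (mug, bottle, jar, screwdriver or wrench) is moved by more than 30 mm (distance of any of mug, paint_a, paint_b, glue, jar, screwdriver, wrench from where it was at the start of the episode above 0.03 m).
It also fails if it takes over 72 s, if anything falls off the work surface, if the arm or the gripper's body presses on something with over 40 N, if the wrist force passes 120 N, or if a joint passes its speed limit or range.

ROBOT

A 6-joint arm with a two-finger parallel gripper is mounted at the origin on the work surface. World frame = base frame: x ahead of the robot, y to its left, z up, the work surface at z = 0. Lengths are in m, angles in degrees, forces in N, time in s.
With the tool pointing down it reaches from about 0.3 to 0.75 m from the base axis. Payload 8.5 kg.
Tool frame: the origin (TCP) lies at the very end of the fingers, on their centre line; the grasp point (between the pads) lies 19 mm behind it; z points along the fingers, y is the line along which they close (so a half turn about z gives the same grasp; the last joint's range is limited). The gripper opens to 85 mm and grips with 20 to 120 N. Pads are 22 mm wide; open, the fingers measure 114 mm over their backs; the gripper's body (76 mm by 85 mm) begins 54 mm behind the grasp point. The pads swing forward as they close: fully open they stand 13 mm farther back than shut.
Start: joints at [56.935, 21.807, 74.336, -0, 83.858, -12.336], TCP at [0.195, 0.514, 0.203] pointing down, gripper open.
Joint ranges: [-178.18, 178.18], [-50.72, 133.34], [12.68, 142.11], [-81.47, 261.47], [9.98, 163.14], [-165.26, 165.26]. Speed limits (degrees/s): [136.94, 136.94, 180, 180, 180, 180].

INTERFACE

Orientations are given as a 3x3 rotation matrix whose columns are the frame's x, y, z axes.
In Python, from rig import * gives the robot as it stands. The module is installed in compiled form; this text tells all that it offers.
- The arm moves only by the shell command python3 -m pendant 'ROWS' [OPENING] [FORCE]. ROWS is JSON, a list of rows, each a list of 2 entries, a list of its own where there are three numbers: the shift along the tool's x, y, z as a fraction of full scale, then the turn, a rotation vector about the tool's x, y, z as a fraction of full scale. A call has 1 to 8 rows; each row shifts and turns the commanded pose from where the row before left it, along the tool's axes as they then stand; what a row does not reach is not made up. Full scale, the value 1, is 40 mm for a shift and 5 degrees for a turn. A row lasts 1/8 s, in which the tool goes at most 62.5 mm and 10.7 degrees, less where a joint would pass 70% of its speed; a pose out of reach is approached as far as the arm can. A call with a number of a shift or a turn outside -1 to 1 is refused whole. A call with a gripper value outside its range is refused whole. OPENING is the opening, from 0 (shut) to 1 (fully open), set as the call begins (- or left out, the last holds). The fingers move at their own pace and stop on an object; FORCE is the grip in N (left out, the last holds). Time passes only in rows, so rows that do not move let the fingers close. It gives the time, the measured TCP pose, the force, the opening and the grip force at its end, in the units of the state.
- observe(): the state, without advancing time (a new reading comes with each control period).
- get_image(name): name is "scene" or "top" or "wrist"; returns a dict with "img" (420x560x3 uint8, blue, green, red), "range_z" (420x560 float32, m along the optical axis (not along the pixel's ray), 0 where there is no reading), "camera_matrix" (3x3 intrinsics, pixels), "dist_coeffs" ([k1, k2, p1, p2, k3] as OpenCV has them; the pictures are not rectified), "eye" and "rotation" of the camera in the world. Camera axes: x right, y down, z forward; pixel columns grow to the right and rows downward; lengths in m; the calibration is good to about 2 mm. A picture is of the moment at which its call begins.
- close_job(): hands the job in; it is judged then, once.
Trained networks look in the newest picture that a camera, given by its name, has taken for a name from the list of things; names that differ only in an ending like _2 or _b are one class to them, and where a whole thing is asked for, a point or a joint stands for the part that bears it (a point fixed in the world has none). Each returns a list of dicts, best first, with "conf" (0 to 1); they miss things now and then, are a little off and sometimes report something else, mostly with a low value. They report only what shows in the picture. A call takes as long as a camera call. They do not tell look-alikes from the thing itself.
- regions_of(camera, query): "mask" (420x560 bool, what is visible of it).
- landmark_of(camera, query): "point" ([x, y, z] in m, in world coordinates, good to about 4 mm: a listed point, or the origin of a listed thing).
The state is a dict: "time_s": time; "q": joint angles; "qvel": joint speeds; "joint_efforts": joint torques, N m; "position": TCP position; "tool_rot": TCP orientation; "ft_force": force on the tool from outside, world axes, zero at the start; "wrist_torque": the same for the moment, N m; "grip_width": finger opening in m; "gripper_force": force on a finger pad.
Only numpy, scipy, OpenCV 4.12 (cv2) and the standard library are available. Lean on these libraries where they do the work, as an engineer would, in place of code of your own. Each camera call takes 0.05 s, during which the arm holds its last target. There are 200 camera calls.

## Working session

There is one attempt and no reset: what is moved stays moved. The work goes in short steps, Python scripts to look and compute and a shell command to move; the robot and the scene stay as the last step left them, time stands still between calls to the robot, and variables do not carry over. Pictures are saved under pics/ and viewed, at most 10 in all, crops included, and the job is handed in when it is done.

```bash
mkdir -p pics; cat > h.py <<'E'
from rig import *
import numpy as np, cv2
def save(cam,fn):
    d=get_image(cam); cv2.imwrite('pics/'+fn,d['img']); np.savez('pics/'+fn+'.npz',**d); return d
def pt(d,u,v,z=None):
    K=np.array(d['camera_matrix'],float)
    n=cv2.undistortPoints(np.array([[[u,v]]],float),K,np.array(d['dist_coeffs'],float))[0,0]
    r=np.array([n[0],n[1],1.]); R=np.array(d['rotation']); e=np.array(d['eye'])
    w=R@r
    if z is None: s=d['range_z'][int(v),int(u)]
    else: s=(z-e[2])/w[2]
    return e+s*w
def proj(d,p):
    R=np.array(d['rotation']); t=-R.T@np.array(d['eye'])
    return cv2.projectPoints(np.array(p,float).reshape(-1,1,3),cv2.Rodrigues(R.T)[0],t,np.array(d['camera_matrix'],float),np.array(d['dist_coeffs'],float))[0].reshape(-1,2)
E
python3 - <<'E'
from h import *
np.set_printoptions(precision=4,suppress=True)
for c in ['scene','top']:
    d=save(c,c+'0.png'); print(c,d['eye'])
    for q in ['stop_grip','stop_foot','stand','jig','jig_entry','jig_slit','mug','paint_a','glue','jar']:
        for r in landmark_of(c,q): print(q,round(r['conf'],2),np.array(r['point']),proj(d,r['point'])[0].round())
print(observe()['tool_rot'],observe()['time_s'])
a=cv2.imread('pics/scene0.png');b=cv2.imread('pics/top0.png')
E
```

```text
scene [ 1.258  -0.9069  0.8736]
stop_grip 0.78 [ 0.5218 -0.2865  0.0598] [212. 273.]
stop_grip 0.59 [ 0.4211 -0.2769  0.0659] [187. 251.]
stop_grip 0.59 [ 0.3763 -0.1872  0.0562] [202. 231.]
stop_foot 0.79 [ 0.4208 -0.2744  0.0085] [189. 269.]
stop_foot 0.46 [ 0.3736 -0.1889  0.0023] [202. 247.]
stand 0.86 [ 0.4262 -0.2798 -0.0016] [190. 274.]
jig 0.78 [ 0.5114 -0.0019 -0.0004] [287. 237.]
jig_entry 0.77 [ 0.5241 -0.0945  0.0173] [268. 250.]
jig_entry 0.63 [0.5104 0.0133 0.0326] [290. 225.]
jig_slit 0.85 [0.5069 0.0117 0.0317] [289. 225.]
jig_slit 0.69 [ 0.4215 -0.2765  0.0677] [187. 251.]
mug 0.56 [0.7015 0.3218 0.0008] [406. 213.]
paint_a 0.58 [ 0.6389 -0.3688 -0.0008] [223. 335.]
glue 0.74 [ 0.7407 -0.3247  0.0009] [271. 346.]
glue 0.65 [0.5087 0.0008 0.0029] [287. 236.]
glue 0.33 [ 0.4218 -0.2733  0.009 ] [190. 268.]
jar 0.86 [0.4761 0.4353 0.0015] [364. 174.]
top [0.4001 0.0156 1.2127]
stop_grip 0.68 [ 0.4242 -0.2712  0.0634] [373. 239.]
stop_grip 0.45 [ 0.5186 -0.2843  0.0571] [377. 208.]
stop_grip 0.42 [ 0.3732 -0.188   0.0597] [345. 256.]
stop_foot 0.68 [ 0.4256 -0.2761  0.0047] [370. 239.]
stop_foot 0.56 [ 0.3761 -0.1901 -0.0029] [342. 254.]
stop_foot 0.45 [ 0.5186 -0.2864 -0.0016] [373. 210.]
stand 0.71 [ 0.424  -0.2749  0.0012] [369. 240.]
jig 0.68 [ 0.5099 -0.0029  0.0043] [284. 210.]
jig_entry 0.62 [ 0.5185 -0.0958  0.0162] [313. 208.]
jig_slit 0.8 [0.5073 0.0125 0.0306] [279. 210.]
mug 0.93 [0.7076 0.3206 0.0007] [185. 147.]
paint_a 0.62 [ 0.6411 -0.3692  0.0019] [399. 172.]
paint_a 0.5 [0.6122 0.381  0.0005] [164. 175.]
jar 0.6 [0.4739 0.433  0.0032] [145. 218.]
[[-0.9352  0.354   0.    ]
 [ 0.354   0.9352 -0.    ]
 [-0.     -0.     -1.    ]] 1.1
```

View pics/scene0.png

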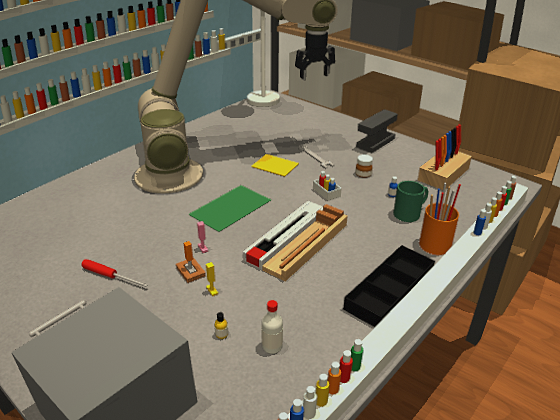

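View pics/top0.png

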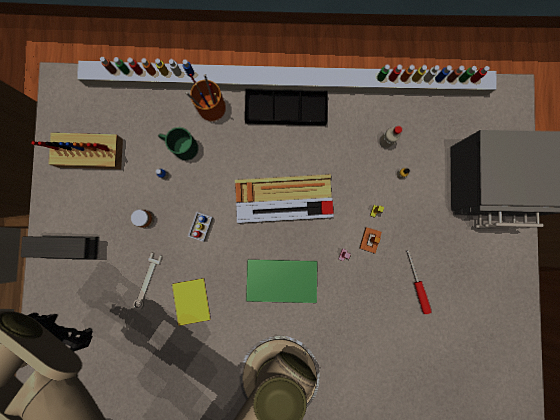

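Candidates for the stop, in the scene picture: orange in its wooden stand (187,251), pink (202,231), yellow (212,273). By the description, the orange one is the stop. I'll check it in a close crop and get the yaws.

```bash
python3 - <<'E'
from h import *
np.set_printoptions(precision=4,suppress=True)
a=cv2.imread('pics/scene0.png')[215:305,150:250];b=cv2.imread('pics/top0.png')[165:275,220:400]
a=cv2.resize(a,None,fx=3,fy=3,interpolation=cv2.INTER_CUBIC)
b=cv2.resize(b,None,fx=2.7,fy=2.7,interpolation=cv2.INTER_CUBIC)
c=np.zeros((300,800,3),np.uint8);c[:270,:300]=a;c[:297,305:305+b.shape[1]]=b[:297];cv2.imwrite('pics/crop.png',c)
d=get_image('top')
for q,z in [('stand',.014),('jig',.032)]:
    for r in regions_of('top',q)[:2]:
        v,u=np.nonzero(r['mask']); P=np.array([pt(d,x,y,z)[:2] for x,y in zip(u,v)],np.float32)
        print(q,r['conf'],cv2.minAreaRect(P))
# red end vs slit dark line
E
```

```text
stand 0.54 ((0.42347249388694763, -0.2754727900028229), (0.05004535987973213, 0.07182224839925766), 72.11936950683594)
jig 0.86 ((0.5434473752975464, -0.0017804503440856934), (0.14253747463226318, 0.29941678047180176), 5.6097636222839355)
```

View pics/crop.png

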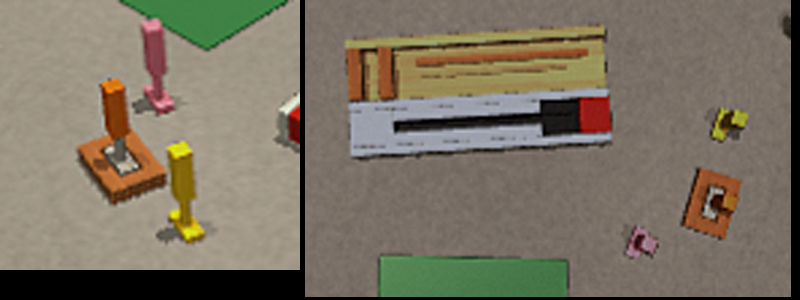

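The orange stop is confirmed: it stands upright in the wooden stand at crop (115,110). Pink is at (155,60) and yellow at (180,190). The jig's red end is at the right of the top view. I'll pass over the jig for a wrist look.

```bash
python3 -m pendant '[[[-0.94,-0.88,-0.2],[0,0,0]],[[-0.94,-0.88,-0.2],[0,0,0]],[[-0.94,-0.88,-0.2],[0,0,0]],[[-0.94,-0.88,-0.2],[0,0,0]],[[-0.94,-0.88,-0.2],[0,0,0]],[[-0.94,-0.88,-0.2],[0,0,0]],[[-0.94,-0.88,-0.2],[0,0,0]],[[-0.94,-0.88,-0.2],[0,0,0]]]' 1 && python3 -m pendant '[[[-0.94,-0.88,-0.2],[0,0,0]],[[-0.94,-0.88,-0.2],[0,0,0]],[[0,0,0],[0,0,0]]]'
python3 - <<'E'
from h import *
np.set_printoptions(precision=4,suppress=True)
d=save('wrist','w1.png'); print(d['eye'],d['rotation'],observe()['position'],observe()['ft_force'])
for q in ['jig','jig_entry','jig_slit']:
    for r in landmark_of('wrist',q)[:2]: print(q,round(r['conf'],2),np.array(r['point']),proj(d,r['point'])[0].round())
E
```

```text
time_s: 2.25
position: [0.3768, 0.1429, 0.2674]
tool_rot: [[-0.935, 0.354, 0.001], [0.354, 0.935, 0.0], [-0.001, 0.0, -1.0]]
ft_force: [1.0, -0.8, 0.3]
grip_width: 0.0856
gripper_force: 0.0
time_s: 2.62
position: [0.423, 0.0496, 0.283]
tool_rot: [[-0.934, 0.358, 0.001], [0.358, 0.934, -0.0], [-0.001, -0.0, -1.0]]
ft_force: [-0.4, 0.7, -0.2]
grip_width: 0.0854
gripper_force: 0.0
[0.3616 0.074  0.4542] [[ 0.3574  0.9002  0.2488]
 [ 0.9339 -0.3447 -0.0947]
 [ 0.0005  0.2662 -0.9639]] [0.4221 0.0511 0.2828] [-1.2491  0.345  -0.3727]
jig 0.78 [ 0.5102 -0.0028  0.0032] [269. 236.]
jig_entry 0.74 [0.6183 0.3791 0.0011] [520. 214.]
jig_slit 0.88 [0.5065 0.0091 0.0273] [275. 236.]
```

View pics/w1.png

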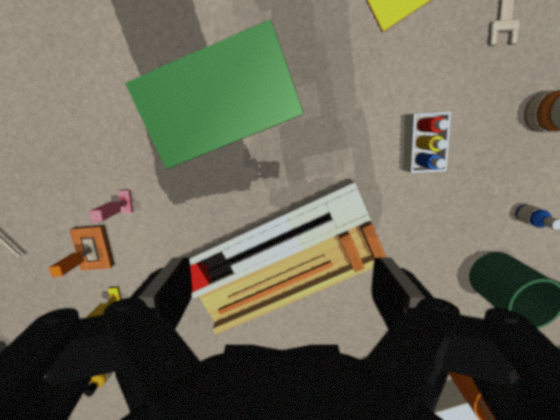

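The wrist view shows the jig at (280,250) with its red end on the left at (200,275), and the stand with the stop at (85,250). I'll fit both using depth.

```bash
python3 - <<'E'
from h import *
np.set_printoptions(precision=4,suppress=True)
d=dict(np.load('pics/w1.png.npz'))
K=d['camera_matrix'];vv,uu=np.mgrid[0:420,0:560]
n=cv2.undistortPoints(np.stack([uu,vv],-1).reshape(-1,1,2).astype(float),K,d['dist_coeffs']).reshape(420,560,2)
r=np.concatenate([n,np.ones((420,560,1))],-1)*d['range_z'][...,None]
P=r@d['rotation'].T+d['eye']; np.save('pics/P1.npy',P)
ok=(d['range_z']>0)&(vv<330)
hsv=cv2.cvtColor(d['img'],cv2.COLOR_BGR2HSV)
box=(uu>180)&(uu<390)&(vv>170)&(vv<335)
hist=np.histogram(P[box&ok][:,2],bins=np.arange(-.01,.06,.004));print(hist[0])
m=box&ok&(abs(P[...,2]-.032)<.004)&(hsv[...,1]<60)&(hsv[...,2]>110)
mm=cv2.morphologyEx(m.astype(np.uint8),cv2.MORPH_OPEN,np.ones((3,3)))>0
print('alu',m.sum(),cv2.minAreaRect(P[mm][:,:2].astype(np.float32)))
# red cap
red=box&((hsv[...,0]<6)|(hsv[...,0]>174))&(hsv[...,1]>180); q=P[red&ok]
print('red',red.sum(),q.mean(0),cv2.minAreaRect(q[abs(q[:,2]-.032)<.005][:,:2].astype(np.float32)))
# slit: dark pixels
dk=box&(hsv[...,2]<45)&(vv<290)
num,l,s,c=cv2.connectedComponentsWithStats(dk.astype(np.uint8))
for i in range(1,num):
    if s[i,4]>100:
        v,u=np.nonzero(l==i);Q=np.array([pt(d,x,y,.032)[:2] for x,y in zip(u,v)],np.float32)
        print('dark',s[i],Q.mean(0),cv2.fitLine(Q,cv2.DIST_L2,0,.01,.01).ravel())
# stop handle and stand
b2=(uu>40)&(uu<125)&(vv>215)&(vv<285)&ok
h=b2&(P[...,2]>.05)
print('handle',h.sum(),P[h].mean(0),P[h].max(0),P[h].min(0),cv2.minAreaRect(P[h&(P[...,2]>.085)][:,:2].astype(np.float32)) if (h&(P[...,2]>.085)).sum()>3 else 0)
s=b2&(abs(P[...,2]-.014)<.004)
print('stand',s.sum(),cv2.minAreaRect(P[s][:,:2].astype(np.float32)))
for cam in ['wrist']:
    for q in ['stop_grip','stop_foot','stand']:
        for r in landmark_of(cam,q)[:3]: print(q,round(r['conf'],2),np.array(r['point']))
E
```

```text
[    0    97 14992   798   304   515  4412   888  1071   523  6433   656
    39   333   501     0     0]
alu 5541 ((0.5122511982917786, -0.0022548139095306396), (0.06222819536924362, 0.29979199171066284), 4.813385963439941)
red 490 [ 0.5088 -0.0987  0.0739] ((0.5228704214096069, -0.13136477768421173), (0.03724699839949608, 0.02905396744608879), 5.300148963928223)
dark [ 202  214  129   68 1021] [ 0.5146 -0.0344] [ 0.0848 -0.9964  0.5146 -0.0344]
dark [181 258  10  32 284] [ 0.5136 -0.1429] [ 0.9133 -0.4073  0.5136 -0.1429]
dark [372 259  18  31 461] [0.6237 0.1384] [ 0.9781 -0.208   0.6237  0.1384]
handle 560 [ 0.4177 -0.2544  0.0773] [ 0.4358 -0.1815  0.093 ] [ 0.3764 -0.2839  0.05  ] ((0.4026845097541809, -0.2360660582780838), (0.020531347021460533, 0.11060574650764465), 32.38154602050781)
stand 1177 ((0.4257754683494568, -0.2744656801223755), (0.0523725226521492, 0.07093317061662674), 73.3424072265625)
stop_grip 0.82 [ 0.4286 -0.2738  0.0654]
stop_grip 0.79 [ 0.3765 -0.1888  0.0576]
stop_foot 0.87 [ 0.3771 -0.1934 -0.0004]
stop_foot 0.8 [ 0.4227 -0.2755  0.0066]
stop_foot 0.68 [ 0.5152 -0.289  -0.001 ]
stand 0.68 [ 0.4268 -0.2752  0.0023]
stand 0.21 [0.5087 0.0113 0.0303]
```

```bash
python3 -m pendant '[[[-0.37,-0.95,0.2],[0,0,0]],[[-0.37,-0.95,0.2],[0,0,0]],[[-0.37,-0.95,0.2],[0,0,0]],[[-0.37,-0.95,0.2],[0,0,0]],[[-0.37,-0.95,0.2],[0,0,0]],[[-0.37,-0.95,0.2],[0,0,0]],[[-0.37,-0.95,0.2],[0,0,0]],[[-0.37,-0.95,0.2],[0,0,0]]]' 1 && python3 -m pendant '[[[0,0,0],[0,0,-0.68]],[[0,0,0],[0,0,0]],[[0,0,0],[0,0,0]]]'
cat > stop.py <<'E'
from h import *
import sys
np.set_printoptions(precision=4,suppress=True)
d=save('wrist',sys.argv[1]); o=observe(); print(o['time_s'],o['position'],o['ft_force']); print(np.array(o['tool_rot']))
vv,uu=np.mgrid[0:420,0:560]
n=cv2.undistortPoints(np.stack([uu,vv],-1).reshape(-1,1,2).astype(float),d['camera_matrix'],d['dist_coeffs']).reshape(420,560,2)
P=(np.concatenate([n,np.ones((420,560,1))],-1)*d['range_z'][...,None])@np.array(d['rotation']).T+d['eye']
near=(np.hypot(P[...,0]-.426,P[...,1]+.2745)<.05)&(d['range_z']>0)
hsv=cv2.cvtColor(d['img'],cv2.COLOR_BGR2HSV); org=(hsv[...,0]>6)&(hsv[...,0]<20)&(hsv[...,1]>150)
h=near&(P[...,2]>.086)&(P[...,2]<.097)&org
print('htop',h.sum(),P[h].mean(0),cv2.minAreaRect(P[h][:,:2].astype(np.float32)))
s=near&(abs(P[...,2]-.014)<.003)
print('stand',cv2.minAreaRect(P[s][:,:2].astype(np.float32)))
E
python3 stop.py w2.png
```

```text
time_s: 3.98
position: [0.425, -0.2748, 0.2187]
tool_rot: [[-0.936, 0.353, 0.0], [0.353, 0.936, -0.0], [-0.0, 0.0, -1.0]]
ft_force: [0.4, 1.0, 0.3]
grip_width: 0.0854
gripper_force: 0.0
time_s: 4.35
position: [0.4251, -0.2735, 0.2192]
tool_rot: [[-0.955, 0.298, 0.0], [0.298, 0.955, -0.0], [-0.0, -0.0, -1.0]]
ft_force: [-0.6, -0.1, -0.2]
grip_width: 0.0853
gripper_force: 0.0
4.4 [ 0.4251 -0.2735  0.2192] [-0.2277  0.2327 -0.5002]
[[-0.9547  0.2976  0.0004]
 [ 0.2976  0.9547 -0.0003]
 [-0.0004 -0.0002 -1.    ]]
htop 242 [ 0.4257 -0.2742  0.0919] ((0.4260282516479492, -0.274665504693985), (0.015245781280100346, 0.015742992982268333), 73.10054016113281)
stand ((0.42657482624053955, -0.27439171075820923), (0.0499713160097599, 0.07050534337759018), 73.65191650390625)
```

View pics/w2.png

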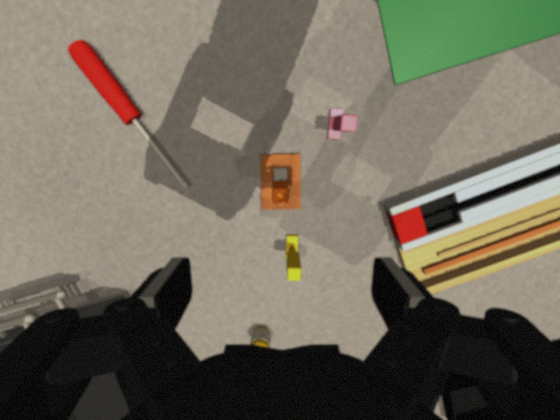

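The orange stop is centred under the tool at (281,185), with its foot bar along the stand's long side. Descend and grip.

```bash
python3 -m pendant '[[[-0.03,-0.02,0.6],[0,0,-0.12]],[[0,0,0.6],[0,0,0]],[[0,0,0.6],[0,0,0]],[[0,0,0.6],[0,0,0]],[[0,0,0.6],[0,0,0]],[[0,0,0.6],[0,0,0]],[[0,0,0.4],[0,0,0]],[[0,0,0.28],[0,0,0]]]' 0.6 && python3 -m pendant '[[[0,0,0],[0,0,0]],[[0,0,0],[0,0,0]],[[0,0,0],[0,0,0]],[[0,0,0],[0,0,0]],[[0,0,0],[0,0,0]],[[0,0,0],[0,0,0]]]' 0 40
```

```text
time_s: 5.4
position: [0.4259, -0.2749, 0.0473]
tool_rot: [[-0.958, 0.288, -0.0], [0.288, 0.958, 0.0], [0.0, 0.0, -1.0]]
ft_force: [0.4, 0.4, 0.5]
grip_width: 0.0513
gripper_force: 0.0
time_s: 6.15
position: [0.4262, -0.2756, 0.0485]
tool_rot: [[-0.958, 0.288, 0.001], [0.288, 0.958, -0.001], [-0.002, -0.001, -1.0]]
ft_force: [0.5, 0.4, 6.1]
grip_width: 0.0145
gripper_force: 40.9
```

```bash
python3 -m pendant '[[[0,0,-0.2],[0,0,0]],[[0,0,-0.5],[0,0,0]],[[0,0,-0.6],[0,0,0]],[[0,0,-0.6],[0,0,0]],[[0,0,-0.1],[0,0,0]],[[0,0,0],[0,0,0]],[[0,0,0],[0,0,0]]]'
python3 - <<'E'
from h import *
d=save('scene','s2.png');o=observe();print(o['position'],o['ft_force'],o['wrist_torque'],o['grip_width'])
uv=proj(d,o['position'])[0].astype(int);print(uv)
c=d['img'][uv[1]-60:uv[1]+50,uv[0]-55:uv[0]+55];cv2.imwrite('pics/s2c.png',cv2.resize(c,None,fx=5,fy=5,interpolation=cv2.INTER_CUBIC))
E
```

```text
time_s: 7.02
position: [0.4254, -0.2749, 0.1268]
tool_rot: [[-0.958, 0.288, -0.001], [0.288, 0.958, 0.001], [0.002, 0.001, -1.0]]
ft_force: [-0.4, 1.4, -1.0]
grip_width: 0.0147
gripper_force: 40.1
[ 0.42542498 -0.27498715  0.12683667] [ 0.27838432 -1.25518337 -0.59641678] [ 0.01236641 -0.05619459  0.0366711 ] 0.014885333663731043
[186 231]
```

View pics/s2c.png

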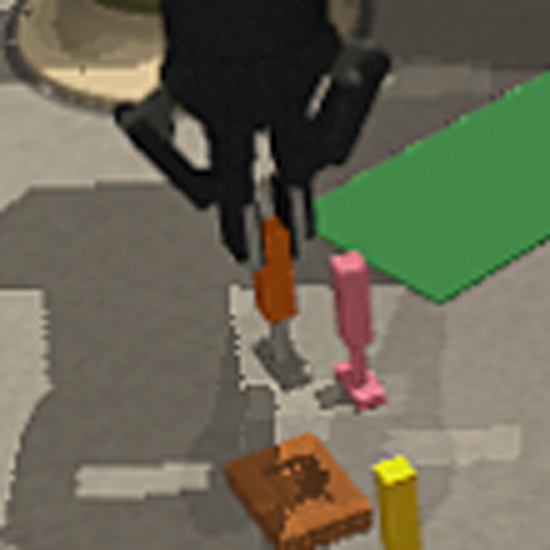

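The orange stop hangs upright in the gripper above the empty stand, foot at crop (282,365). I'll check its height in the grip.

```bash
python3 - <<'E'
from h import *
np.set_printoptions(precision=4,suppress=True)
d=dict(np.load('pics/s2.png.npz'));o=observe()
x0,y0=186-55,231-60
for a in [(278,240),(278,290),(275,310),(281,335),(270,360),(285,368),(295,380),(240,245),(305,240)]:
    u,v=x0+a[0]/5,y0+a[1]/5; print(a,pt(d,u,v))
P=np.array([pt(d,u,v) for v in range(225,252) for u in range(180,195)]);
m=(abs(P[:,0]-.4254)<.03)&(abs(P[:,1]+.275)<.03)&(P[:,2]>.06);print(P[m].min(0),np.sort(P[m][:,2])[:8])
for q in ['stop_foot','stop_grip']:
    for r in landmark_of('scene',q): print(q,r['conf'],np.array(r['point']))
R=np.array(o['tool_rot'])
# world yaw of tool y, and target in tool axes
print(np.degrees(np.arctan2(R[1,1],R[0,1])))
E
```

```text
(278, 240) [ 0.4323 -0.2748  0.1657]
(278, 290) [ 0.427  -0.274   0.1339]
(275, 310) [ 0.4314 -0.2803  0.1278]
(281, 335) [ 0.4296 -0.2771  0.1103]
(270, 360) [ 0.4251 -0.2819  0.0957]
(285, 368) [ 0.4339 -0.2801  0.0943]
(295, 380) [ 0.4405 -0.28    0.0904]
(240, 245) [ 0.4246 -0.2913  0.1678]
(305, 240) [ 0.4403 -0.2652  0.1644]
[ 0.4044 -0.2878  0.0839] [0.0839 0.0873 0.0884 0.0884 0.0888 0.0889 0.089  0.0893]
stop_foot 0.65 [ 0.3765 -0.19   -0.0004]
stop_foot 0.53 [ 0.4253 -0.2726  0.0865]
stop_foot 0.53 [ 0.5156 -0.2912 -0.0021]
stop_grip 0.71 [ 0.4215 -0.2735  0.1415]
stop_grip 0.63 [ 0.3746 -0.1925  0.0587]
stop_grip 0.57 [ 0.5175 -0.2828  0.0612]
73.26421716882554
```

```bash
python3 -m pendant '[[[-0.1,0.5,0],[0,0,0]],[[-0.19,1,0],[0,0,0]],[[-0.19,1,0],[0,0,0]],[[-0.19,1,0],[0,0,0]],[[-0.19,1,0],[0,0,0]],[[-0.1,0.5,0],[0,0,0]],[[0,0,0],[0,0,-0.7]],[[0,0,0],[0,0,-0.9]]]' && python3 -m pendant '[[[0,0,0],[0,0,-0.9]],[[0,0,0],[0,0,-0.9]],[[0,0,0],[0,0,-0.9]],[[0,0,0],[0,0,0]],[[0,0,0],[0,0,0]]]'
python3 - <<'E'
from h import *
np.set_printoptions(precision=4,suppress=True)
o=observe();R=np.array(o['tool_rot']);print(o['position'],o['ft_force'],np.degrees(np.arctan2(R[1,1],R[0,1])))
d=save('scene','s3.png');w=save('wrist','w3.png')
uv=proj(d,[.52,-.0945,.06])[0].astype(int)
c=d['img'][uv[1]-50:uv[1]+50,uv[0]-60:uv[0]+60]
out=np.hstack([cv2.resize(c,(480,400),interpolation=cv2.INTER_CUBIC),cv2.resize(w['img'][150:350,200:360],(320,400),interpolation=cv2.INTER_CUBIC)]);cv2.imwrite('pics/s3c.png',out)
for c in ['scene','top','wrist']:
    if c=='top': get_image(c)
    for q in ['stop_foot','jig_entry']:
        for r in landmark_of(c,q)[:4]: print(c,q,round(r['conf'],2),np.array(r['point']))
E
```

```text
time_s: 8.18
position: [0.5201, -0.0944, 0.1273]
tool_rot: [[-0.989, 0.149, -0.001], [0.149, 0.989, 0.0], [0.001, 0.0, -1.0]]
ft_force: [0.0, 0.2, -1.5]
grip_width: 0.0146
gripper_force: 40.1
time_s: 8.8
position: [0.52, -0.0948, 0.1275]
tool_rot: [[-0.997, -0.082, -0.0], [-0.082, 0.997, 0.0], [0.0, 0.0, -1.0]]
ft_force: [-0.2, -0.0, 0.4]
grip_width: 0.0147
gripper_force: 40.1
[ 0.52   -0.0948  0.1275] [-0.1668 -0.0214  0.3514] 94.68569170523331
scene stop_foot 0.75 [ 0.5151 -0.2895 -0.001 ]
scene stop_foot 0.72 [ 0.3768 -0.191   0.0015]
scene stop_foot 0.51 [ 0.5195 -0.0956  0.0859]
scene jig_entry 0.6 [ 0.5201 -0.0948  0.0141]
top stop_foot 0.59 [ 0.5162 -0.2839  0.0021]
wrist stop_foot 0.95 [ 0.5185 -0.0943  0.087 ]
wrist stop_foot 0.8 [ 0.3757 -0.1911 -0.0034]
wrist stop_foot 0.58 [ 0.5176 -0.2888  0.0013]
wrist jig_entry 0.81 [ 0.518  -0.0964  0.0135]
```

View pics/s3c.png

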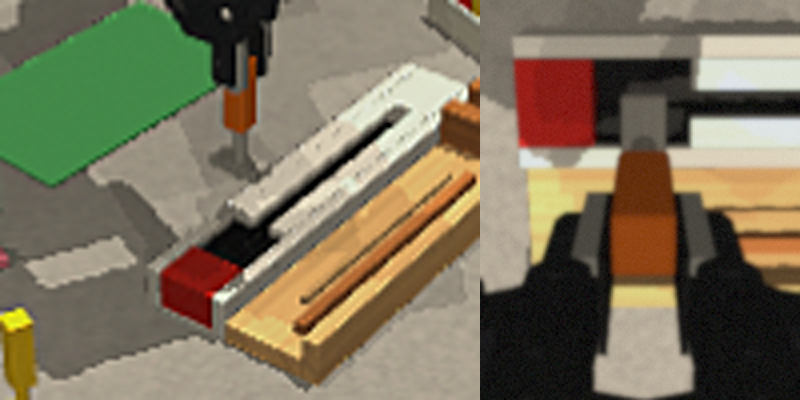

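The stop hangs over the open pocket (scene crop (235,165)), and in the wrist view its foot is centred between the walls. Lower gently.

```bash
python3 -m pendant '[[[0,0,0.4],[0,0,0]],[[0,0,0.5],[0,0,0]],[[0,0,0.4],[0,0,0]],[[0,0,0],[0,0,0]],[[0,0,0.1],[0,0,0]],[[0,0,0.1],[0,0,0]],[[0,0,0],[0,0,0]]]'
```

```text
time_s: 10.12
position: [0.5201, -0.0948, 0.0677]
tool_rot: [[-0.997, -0.083, -0.0], [-0.083, 0.997, 0.0], [0.0, 0.0, -1.0]]
ft_force: [-0.1, 0.2, -1.7]
grip_width: 0.0146
gripper_force: 40.0
```

```bash
python3 -m pendant '[[[0,0,0.08],[0,0,0]],[[0,0,0.08],[0,0,0]],[[0,0,0.05],[0,0,0]],[[0,0,0.04],[0,0,0]],[[0,0,0.03],[0,0,0]],[[0,0,0],[0,0,0]]]'
```

```text
time_s: 10.88
position: [0.5201, -0.0948, 0.0565]
tool_rot: [[-0.997, -0.083, -0.0], [-0.083, 0.997, 0.0], [0.0, 0.0, -1.0]]
ft_force: [0.1, 0.4, -0.5]
grip_width: 0.0146
gripper_force: 40.0
```

```bash
python3 -m pendant '[[[0,0,0.03],[0,0,0]],[[0,0,0.02],[0,0,0]],[[0,0,0],[0,0,0]],[[0,0,0],[0,0,0]]]'; python3 -m pendant '[[[0,0,0.01],[0,0,0]],[[0,0,0.01],[0,0,0]],[[0,0,0],[0,0,0]],[[0,0,0],[0,0,0]]]'
```

```text
time_s: 11.38
position: [0.5201, -0.0948, 0.0545]
tool_rot: [[-0.997, -0.083, 0.0], [-0.083, 0.997, -0.0], [-0.0, -0.0, -1.0]]
ft_force: [0.4, -0.6, -0.7]
grip_width: 0.0148
gripper_force: 40.1
time_s: 11.88
position: [0.5203, -0.0949, 0.0545]
tool_rot: [[-0.997, -0.083, 0.001], [-0.083, 0.997, -0.0], [-0.001, -0.0, -1.0]]
ft_force: [-2.1, 0.2, 7.7]
grip_width: 0.0145
gripper_force: 41.1
```

Ledge contact is at TCP z 0.0545, so the foot is 40.5 mm below the TCP. Now slide under the lips.

```bash
python3 -m pendant '[[[0,0.05,0],[0,0,0]],[[0,0.1,0],[0,0,0]],[[0,0.1,0],[0,0,0]],[[0,0.1,0],[0,0,0]],[[0,0.1,0],[0,0,0]],[[0,0.1,0],[0,0,0]],[[0,0.1,0],[0,0,0]],[[0,0.05,0],[0,0,0]]]'
cat > st.py <<'E'
from h import *
o=observe();p=np.array(o['position'])-[.5122,-.0023,0];a=np.radians(4.83)
print('jig x,y mm',(np.array([[np.cos(a),np.sin(a)],[-np.sin(a),np.cos(a)]])@p[:2]*1000).round(1),'foot z',round(p[2]*1000-40.5,1),'F',np.round(o['ft_force'],1),'T',np.round(o['wrist_torque'],2))
E
python3 st.py
```

```text
time_s: 12.88
position: [0.5187, -0.0675, 0.0545]
tool_rot: [[-0.997, -0.083, 0.002], [-0.083, 0.997, -0.002], [-0.002, -0.002, -1.0]]
ft_force: [0.7, -2.5, 4.8]
grip_width: 0.0148
gripper_force: 40.8
jig x,y mm [  1.  -65.5] foot z 14.0 F [ 0.7 -2.5  4.8] T [-0.73  0.07  0.02]
```

```bash
python3 -m pendant '[[[0.01,0.12,0],[0,0,0]],[[0.01,0.14,0],[0,0,0]],[[0,0.14,0],[0,0,0]],[[0,0.14,0],[0,0,0]],[[0,0.14,0],[0,0,0]],[[0,0.14,0],[0,0,0]],[[0,0.08,0],[0,0,0]],[[0,0,0],[0,0,0]]]'; python3 st.py
```

```text
time_s: 13.88
position: [0.5148, -0.0314, 0.0545]
tool_rot: [[-0.997, -0.084, 0.002], [-0.084, 0.997, -0.001], [-0.002, -0.002, -1.0]]
ft_force: [0.2, -2.6, 6.0]
grip_width: 0.0146
gripper_force: 40.9
jig x,y mm [  0.2 -29.2] foot z 14.0 F [ 0.2 -2.6  6. ] T [-0.43 -0.06  0.01]
```

```bash
python3 -m pendant '[[[0,0.02,0.01],[0,0,0]],[[0,0.02,0],[0,0,0]],[[0,0.02,0],[0,0,0]],[[0,0.02,0],[0,0,0]],[[0,0.02,0],[0,0,0]],[[0,0.02,0],[0,0,0]],[[0,0.02,0],[0,0,0]],[[0,0,0],[0,0,0]]]'; python3 st.py
```

```text
time_s: 14.88
position: [0.5148, -0.0265, 0.0545]
tool_rot: [[-0.997, -0.083, 0.004], [-0.083, 0.997, -0.002], [-0.003, -0.003, -1.0]]
ft_force: [0.7, -4.3, 8.0]
grip_width: 0.0147
gripper_force: 41.2
jig x,y mm [  0.6 -24.3] foot z 14.0 F [ 0.7 -4.3  8. ] T [-0.92 -0.06 -0.01]
```

```bash
python3 -m pendant '[[[0,0.02,0],[0,0,0]],[[0,0.02,0],[0,0,0]],[[0,0.02,0],[0,0,0]],[[0,0.02,0],[0,0,0]],[[0,0.02,0],[0,0,0]],[[0,0.02,0],[0,0,0]],[[0,0.02,0],[0,0,0]],[[0,0,0],[0,0,0]]]'; python3 st.py
```

```text
time_s: 15.88
position: [0.5144, -0.0209, 0.0545]
tool_rot: [[-0.997, -0.083, 0.004], [-0.083, 0.997, -0.002], [-0.003, -0.003, -1.0]]
ft_force: [0.7, -4.8, 8.4]
grip_width: 0.015
gripper_force: 41.2
jig x,y mm [  0.6 -18.7] foot z 14.0 F [ 0.7 -4.8  8.4] T [-0.94 -0.08 -0.03]
```

```bash
python3 -m pendant '[[[0,0.02,0],[0,0,0]],[[0,0.02,0],[0,0,0]],[[0,0.02,0],[0,0,0]],[[0,0.02,0],[0,0,0]],[[0,0.02,0],[0,0,0]],[[0,0.02,0],[0,0,0]],[[0,0.02,0],[0,0,0]],[[0,0,0],[0,0,0]]]'; python3 st.py
```

```text
time_s: 16.88
position: [0.5139, -0.0153, 0.0545]
tool_rot: [[-0.997, -0.083, 0.004], [-0.083, 0.997, -0.002], [-0.003, -0.003, -1.0]]
ft_force: [0.3, -4.8, 8.5]
grip_width: 0.0147
gripper_force: 41.2
jig x,y mm [  0.6 -13.1] foot z 14.0 F [ 0.3 -4.8  8.5] T [-1.   -0.03 -0.01]
```

```bash
python3 -m pendant '[[[0,0.02,0],[0,0,0]],[[0,0.02,0],[0,0,0]],[[0,0.02,0],[0,0,0]],[[0,0.02,0],[0,0,0]],[[0,0.02,0],[0,0,0]],[[0,0.02,0],[0,0,0]],[[0,0.02,0],[0,0,0]],[[0,0,0],[0,0,0]]]'; python3 st.py
```

```text
time_s: 17.88
position: [0.5135, -0.0097, 0.0545]
tool_rot: [[-0.997, -0.083, 0.004], [-0.083, 0.997, -0.002], [-0.003, -0.003, -1.0]]
ft_force: [0.3, -4.7, 8.0]
grip_width: 0.0148
gripper_force: 41.2
jig x,y mm [ 0.6 -7.5] foot z 14.0 F [ 0.3 -4.7  8. ] T [-0.97 -0.11  0.02]
```

```bash
python3 -m pendant '[[[0,0.02,0],[0,0,0]],[[0,0.02,0],[0,0,0]],[[0,0.02,0],[0,0,0]],[[0,0.02,0],[0,0,0]],[[0,0.02,0],[0,0,0]],[[0,0.02,0],[0,0,0]],[[0,0.02,0],[0,0,0]],[[0,0,0],[0,0,0]]]'; python3 st.py
```

```text
time_s: 18.88
position: [0.513, -0.0041, 0.0545]
tool_rot: [[-0.997, -0.083, 0.004], [-0.083, 0.997, -0.002], [-0.003, -0.003, -1.0]]
ft_force: [0.5, -3.3, 8.5]
grip_width: 0.0147
gripper_force: 41.2
jig x,y mm [ 0.6 -1.9] foot z 14.0 F [ 0.5 -3.3  8.5] T [-0.99 -0.06 -0.06]
```

```bash
python3 -m pendant '[[[0,0.02,0],[0,0,0]],[[0,0.02,0],[0,0,0]],[[0,0.02,0],[0,0,0]],[[0,0.02,0],[0,0,0]],[[0,0.02,0],[0,0,0]],[[0,0.02,0],[0,0,0]],[[0,0.02,0],[0,0,0]],[[0,0,0],[0,0,0]]]'; python3 st.py
```

```text
time_s: 19.88
position: [0.5125, 0.0015, 0.0545]
tool_rot: [[-0.997, -0.083, 0.004], [-0.083, 0.997, -0.002], [-0.003, -0.003, -1.0]]
ft_force: [0.4, -3.7, 8.0]
grip_width: 0.0148
gripper_force: 41.2
jig x,y mm [0.7 3.7] foot z 14.0 F [ 0.4 -3.7  8. ] T [-0.94 -0.07  0.02]
```

```bash
python3 -m pendant '[[[0,0.02,0],[0,0,0]],[[0,0.02,0],[0,0,0]],[[0,0.02,0],[0,0,0]],[[0,0.02,0],[0,0,0]],[[0,0.02,0],[0,0,0]],[[0,0.02,0],[0,0,0]],[[0,0.02,0],[0,0,0]],[[0,0,0],[0,0,0]]]'; python3 st.py
```

```text
time_s: 20.88
position: [0.5121, 0.0071, 0.0545]
tool_rot: [[-0.997, -0.083, 0.004], [-0.083, 0.997, -0.002], [-0.003, -0.002, -1.0]]
ft_force: [-0.2, -3.8, 6.9]
grip_width: 0.0148
gripper_force: 41.2
jig x,y mm [0.7 9.4] foot z 14.0 F [-0.2 -3.8  6.9] T [-0.98 -0.09  0.03]
```

```bash
python3 -m pendant '[[[0,0.02,0],[0,0,0]],[[0,0.02,0],[0,0,0]],[[0,0.02,0],[0,0,0]],[[0,0.02,0],[0,0,0]],[[0,0.02,0],[0,0,0]],[[0,0.02,0],[0,0,0]],[[0,0.02,0],[0,0,0]],[[0,0,0],[0,0,0]]]'; python3 st.py
```

```text
time_s: 21.88
position: [0.5116, 0.0126, 0.0545]
tool_rot: [[-0.997, -0.083, 0.004], [-0.083, 0.997, -0.002], [-0.003, -0.003, -1.0]]
ft_force: [0.5, -4.3, 8.9]
grip_width: 0.0149
gripper_force: 41.2
jig x,y mm [ 0.7 14.9] foot z 14.0 F [ 0.5 -4.3  8.9] T [-0.98 -0.09 -0.01]
```

```bash
python3 -m pendant '[[[0,0.02,0],[0,0,0]],[[0,0.02,0],[0,0,0]],[[0,0.02,0],[0,0,0]],[[0,0.02,0],[0,0,0]],[[0,0.02,0],[0,0,0]],[[0,0.02,0],[0,0,0]],[[0,0.02,0],[0,0,0]],[[0,0,0],[0,0,0]]]'; python3 st.py
```

```text
time_s: 22.88
position: [0.5111, 0.0182, 0.0545]
tool_rot: [[-0.997, -0.083, 0.004], [-0.083, 0.997, -0.002], [-0.003, -0.002, -1.0]]
ft_force: [0.7, -3.6, 9.4]
grip_width: 0.0151
gripper_force: 41.2
jig x,y mm [ 0.7 20.6] foot z 14.0 F [ 0.7 -3.6  9.4] T [-0.95 -0.08 -0.  ]
```

```bash
python3 -m pendant '[[[0,0.02,0],[0,0,0]],[[0,0.02,0],[0,0,0]],[[0,0.02,0],[0,0,0]],[[0,0.02,0],[0,0,0]],[[0,0.02,0],[0,0,0]],[[0,0.02,0],[0,0,0]],[[0,0.02,0],[0,0,0]],[[0,0,0],[0,0,0]]]'; python3 st.py
```

```text
time_s: 23.88
position: [0.5107, 0.0238, 0.0545]
tool_rot: [[-0.997, -0.083, 0.004], [-0.083, 0.997, -0.002], [-0.003, -0.002, -1.0]]
ft_force: [0.8, -3.8, 9.2]
grip_width: 0.0147
gripper_force: 41.2
jig x,y mm [ 0.7 26.2] foot z 14.0 F [ 0.8 -3.8  9.2] T [-0.96 -0.05  0.01]
```

```bash
python3 -m pendant '[[[0,0.02,0],[0,0,0]],[[0,0.02,0],[0,0,0]],[[0,0.02,0],[0,0,0]],[[0,0.02,0],[0,0,0]],[[0,0.02,0],[0,0,0]],[[0,0.02,0],[0,0,0]],[[0,0.02,0],[0,0,0]],[[0,0,0],[0,0,0]]]'; python3 st.py
```

```text
time_s: 24.88
position: [0.5102, 0.0295, 0.0544]
tool_rot: [[-0.997, -0.083, 0.004], [-0.084, 0.997, -0.002], [-0.003, -0.002, -1.0]]
ft_force: [0.3, -4.2, 8.8]
grip_width: 0.0149
gripper_force: 41.2
jig x,y mm [ 0.6 31.8] foot z 13.9 F [ 0.3 -4.2  8.8] T [-0.98 -0.05  0.04]
```

```bash
python3 -m pendant '[[[0,0.02,0],[0,0,0]],[[0,0.02,0],[0,0,0]],[[0,0.02,0],[0,0,0]],[[0,0.02,0],[0,0,0]],[[0,0.02,0],[0,0,0]],[[0,0.02,0],[0,0,0]],[[0,0.02,0],[0,0,0]],[[0,0,0],[0,0,0]]]'; python3 st.py
```

```text
time_s: 25.88
position: [0.5096, 0.0351, 0.0544]
tool_rot: [[-0.997, -0.084, 0.003], [-0.084, 0.997, -0.002], [-0.003, -0.002, -1.0]]
ft_force: [0.3, -3.3, 7.9]
grip_width: 0.0152
gripper_force: 41.1
jig x,y mm [ 0.6 37.5] foot z 13.9 F [ 0.3 -3.3  7.9] T [-0.95 -0.08  0.03]
```

```bash
python3 -m pendant '[[[0,0.02,0],[0,0,0]],[[0,0.02,0],[0,0,0]],[[0,0.02,0],[0,0,0]],[[0,0.02,0],[0,0,0]],[[0,0.02,0],[0,0,0]],[[0,0.02,0],[0,0,0]],[[0,0.02,0],[0,0,0]],[[0,0,0],[0,0,0]]]'; python3 st.py
```

```text
time_s: 26.88
position: [0.5089, 0.0409, 0.0542]
tool_rot: [[-0.997, -0.083, 0.003], [-0.083, 0.997, -0.002], [-0.003, -0.002, -1.0]]
ft_force: [0.1, -2.8, 6.4]
grip_width: 0.0148
gripper_force: 41.0
jig x,y mm [ 0.4 43.3] foot z 13.7 F [ 0.1 -2.8  6.4] T [-0.82 -0.12  0.02]
```

```bash
python3 -m pendant '[[[0,0.02,0],[0,0,0]],[[0,0.02,0],[0,0,0]],[[0,0.02,0],[0,0,0]],[[0,0.02,0],[0,0,0]],[[0,0,0],[0,0,0]]]'; python3 st.py
```

```text
time_s: 27.5
position: [0.5076, 0.0448, 0.0532]
tool_rot: [[-0.997, -0.083, -0.0], [-0.083, 0.997, 0.0], [0.0, 0.0, -1.0]]
ft_force: [0.1, 0.8, -1.6]
grip_width: 0.0144
gripper_force: 40.1
jig x,y mm [-0.6 47.3] foot z 12.7 F [ 0.1  0.8 -1.6] T [ 0.03  0.03 -0.01]
```

The vertical force fell to zero and the foot sank: it is over the groove. Lower it.

```bash
python3 -m pendant '[[[0,0,0.03],[0,0,0]],[[0,0,0.03],[0,0,0]],[[0,0,0],[0,0,0]],[[0,0,0],[0,0,0]]]'; python3 st.py
```

```text
time_s: 28.0
position: [0.5077, 0.0446, 0.0509]
tool_rot: [[-0.997, -0.083, -0.0], [-0.083, 0.997, -0.0], [0.0, -0.0, -1.0]]
ft_force: [-0.3, -0.2, -0.6]
grip_width: 0.0147
gripper_force: 40.1
jig x,y mm [-0.6 47.2] foot z 10.4 F [-0.3 -0.2 -0.6] T [-0.02 -0.02  0.09]
```

```bash
python3 -m pendant '[[[0,0,0.03],[0,0,0]],[[0,0,0.03],[0,0,0]],[[0,0,0.03],[0,0,0]],[[0,0,0.01],[0,0,0]],[[0,0,0.01],[0,0,0]],[[0,0,0],[0,0,0]]]'; python3 st.py
```

```text
time_s: 28.75
position: [0.5077, 0.0447, 0.0465]
tool_rot: [[-0.997, -0.083, 0.0], [-0.083, 0.997, -0.0], [-0.0, -0.0, -1.0]]
ft_force: [-0.7, -0.2, -0.6]
grip_width: 0.015
gripper_force: 40.1
jig x,y mm [-0.5 47.2] foot z 6.0 F [-0.7 -0.2 -0.6] T [ 0.02 -0.04  0.02]
```

```bash
python3 -m pendant '[[[0,0,0.01],[0,0,0]],[[0,0,0.005],[0,0,0]],[[0,0,0],[0,0,0]],[[0,0,0],[0,0,0]]]'; python3 st.py
```

```text
time_s: 29.25
position: [0.5079, 0.0446, 0.0465]
tool_rot: [[-0.997, -0.083, 0.001], [-0.083, 0.997, -0.0], [-0.001, -0.0, -1.0]]
ft_force: [-1.3, -0.2, 5.3]
grip_width: 0.015
gripper_force: 40.9
jig x,y mm [-0.4 47.1] foot z 6.0 F [-1.3 -0.2  5.3] T [0.07 0.29 0.02]
```

Seated on the groove floor at 6.0 mm. Ease off, release, and rise.

```bash
python3 -m pendant '[[[0,0,-0.012],[0,0,0]],[[0,0,0],[0,0,0]]]' && python3 -m pendant '[[[0,0,0],[0,0,0]],[[0,0,0],[0,0,0]],[[0,0,0],[0,0,0]],[[0,0,0],[0,0,0]],[[0,0,0],[0,0,0]],[[0,0,0],[0,0,0]]]' 0.6 && python3 -m pendant '[[[0,0,-0.1],[0,0,0]],[[0,0,-0.4],[0,0,0]],[[0,0,-0.7],[0,0,0]],[[0,0,-0.7],[0,0,0]],[[0,0,-0.7],[0,0,0]],[[0,0,-0.7],[0,0,0]],[[0,0,0],[0,0,0]],[[0,0,0],[0,0,0]]]'
python3 - <<'E'
from h import *
np.set_printoptions(precision=4,suppress=True)
d=save('scene','s4.png');w=save('wrist','w4.png')
uv=proj(d,[.5079,.0446,.05])[0].astype(int)
c=d['img'][uv[1]-50:uv[1]+50,uv[0]-60:uv[0]+60]
cv2.imwrite('pics/s4c.png',np.hstack([cv2.resize(c,(480,400),interpolation=cv2.INTER_CUBIC),cv2.resize(w['img'][100:300,200:360],(320,400))]))
for c in ['scene','wrist']:
    for q in ['stop_grip']:
        for r in landmark_of(c,q)[:4]: print(c,q,round(r['conf'],2),np.array(r['point']))
E
```

```text
time_s: 29.5
position: [0.5077, 0.0446, 0.0465]
tool_rot: [[-0.997, -0.083, 0.0], [-0.083, 0.997, 0.0], [-0.0, -0.0, -1.0]]
ft_force: [-0.5, -0.5, 2.4]
grip_width: 0.0153
gripper_force: 40.4
time_s: 30.25
position: [0.5077, 0.0447, 0.0464]
tool_rot: [[-0.997, -0.083, 0.0], [-0.083, 0.997, 0.0], [-0.0, 0.0, -1.0]]
ft_force: [0.5, -0.3, -0.1]
grip_width: 0.0513
gripper_force: 0.0
time_s: 31.25
position: [0.5072, 0.0447, 0.1777]
tool_rot: [[-0.997, -0.083, -0.001], [-0.083, 0.997, 0.0], [0.001, 0.0, -1.0]]
ft_force: [0.7, 0.5, -0.4]
grip_width: 0.0511
gripper_force: 0.0
scene stop_grip 0.54 [ 0.5177 -0.287   0.0617]
scene stop_grip 0.51 [0.5038 0.0466 0.0645]
scene stop_grip 0.44 [ 0.3755 -0.1896  0.0603]
scene stop_grip 0.25 [ 0.4735  0.4312 -0.0009]
wrist stop_grip 0.62 [0.5055 0.0433 0.062 ]
wrist stop_grip 0.61 [ 0.3757 -0.1891  0.059 ]
```

View pics/s4c.png

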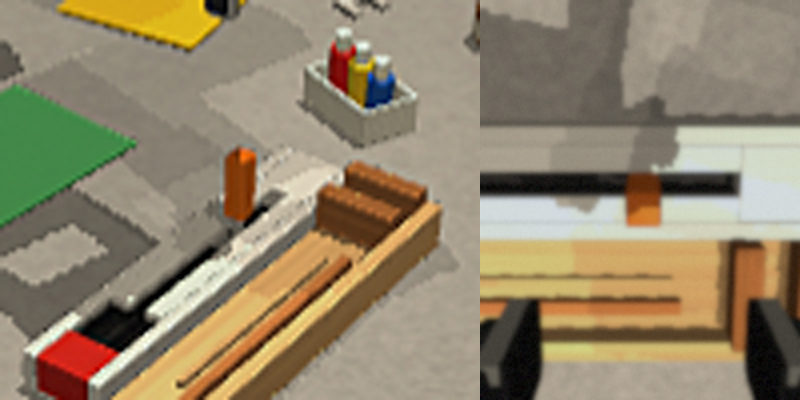

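The stop stands upright in the slit (crop (240,185)), its handle centre at about 0.063 m, and the fingers are clear of it.

```bash
python3 -c "
from rig import *
print(close_job())"
```

```text
the job is handed in; nothing more can be done
None
```

The job is handed in: the orange stop stands upright and released in the hidden groove at about jig y = +47 mm, its foot fully down at about 6 mm above the bench; the hand-in call returned no verdict.

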